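# Dip the potter's-wheel gearbox and show the gauge rod

## Robot

A 6-joint arm with a two-finger parallel gripper is mounted at the origin on the work surface. World frame = base frame: x ahead of the robot, y to its left, z up, the work surface at z = 0. Lengths are in m, angles in degrees, forces in N, time in s.
With the tool pointing down it reaches from about 0.35 to 0.875 m from the base axis. Payload 4.2 kg.
Tool frame: the origin (TCP) lies at the very end of the fingers, on their centre line; the grasp point (between the pads) lies 19 mm behind it; z points along the fingers, y is the line along which they close (so a half turn about z gives the same grasp; the last joint's range is limited). The gripper opens to 87 mm and grips with 3 to 60 N. Pads are 19 mm wide; open, the fingers measure 117 mm over their backs; the gripper's body (75 mm by 190 mm) begins 51 mm behind the grasp point.
Start: joints at [85.348, 22.042, 0.453, 0, -68.411, -14.817], TCP at [0.208, 0.589, 0.223] pointing down, gripper open.
Joint ranges: [-179.83, 179.83], [-69.29, 118.12], [-61.27, 80.66], [-181.25, 117.63], [-171.15, -9.14], [-177.46, 177.46]. Speed limits (degrees/s): [159.86, 159.86, 180, 180, 180, 180].

## Interface

Orientations are given as a 3x3 rotation matrix whose columns are the frame's x, y, z axes.
In Python, from station import sense, cams, r gives the robot as it stands. The module is installed in compiled form; this text tells all that it offers.
- The arm moves only by the tool step_arm, never from a script. Its argument "targets" is text: rows parted by semicolons, each of 4 numbers parted by spaces: the shift along the tool's x, y, z in cm, then the turn about the tool's z in degrees. In form: x y z turn; .... A call has 1 to 12 rows; each row shifts and turns the commanded pose from where the row before left it, along the tool's axes as they then stand; what a row does not reach is not made up. A row lasts 1/12 s, in which the tool goes at most 41.7 mm and 7.16 degrees, less where a joint would pass 70% of its speed; a pose out of reach is approached as far as the arm can. A call with a gripper value outside its range is refused whole. "claw" is the finger opening in cm, from 0 to 8.7, set as the call begins (left out, the last holds). The fingers move at their own pace and stop on an object; the grip force is fixed at half the most. Time passes only in rows, so rows that do not move let the fingers close. It gives the time, the measured TCP pose, the force, the opening and the grip force at its end, in the units of the state.
- sense(): the state, without advancing time (a new reading comes with each control period).
- cams.capture(name): name is "scene" or "top" or "wrist"; returns a dict with "frame" (384x512x3 uint8, blue, green, red), "vertical_fov" (degrees; the focal length in pixels is half the picture's height over the tangent of half this angle, whatever the lens; pixels are square), "cx", "cy" (the principal point, pixels), "dist_coeffs" ([k1, k2, p1, p2, k3] as OpenCV has them; the pictures are not rectified), "eye" and "rotation" of the camera in the world; the wrist camera has in their place "tool_from_camera" (4x4, takes a point from camera to tool coordinates, whose origin is the TCP and whose axes are the flange's). Camera axes: x right, y down, z forward; pixel columns grow to the right and rows downward; lengths in m; the calibration is good to about 2 mm. A picture is of the moment at which its call begins: read the wrist's pose just before it. There is no depth.
- r.finish_job(): hands the job in; it is judged then, once.
The state is a dict: "time_s": time; "joints": joint angles; "joint_velocities": joint speeds; "effort": joint torques, N m; "tcp_pos": TCP position; "ee_rot": TCP orientation; "wrist_force": force on the tool from outside, world axes, zero at the start; "moment": the same for the moment, N m; "gripper_width": opening from 0.0 (shut) to 1.0 (fully open); "gripper_force": force on a finger pad.
Only numpy, scipy, OpenCV 4.12 (cv2) and the standard library are available. Lean on these libraries where they do the work, as an engineer would, in place of code of your own. Each camera call takes 0.05 s, during which the arm holds its last target. There are 200 camera calls.

## Task

Push the plinth's open drawer fully home, then take the orange-handled gauge rod from its cradle and slide it down the red sloping tube of the gearbox until its brass collar stops on the rim. Draw it right out again and finish still holding it in the gripper, level, with its tip about 10 cm above the middle of the white tile so that it can be read. Leave the other things on the bench where they are.

Things in the scene. Friction and masses are not known exactly. Their poses are not given: they have to be found in the camera images.
- unit_drawer0 (a joint): Opening of the plinth's single drawer in m: 0 = fully home against its stop, positive = pulled out towards the plinth's front; it slides with light friction and stays where it is left. It starts 35 to 75 mm open.
- unit_drawer0_handle (a point): Middle of the drawer's horizontal bar handle (about 10 mm thick, along y, standing 35 mm in front of the drawer's face). It moves with the drawer.
- unit: Fixed grey plinth 280 (x) x 260 (y) x 70 mm high; origin at the centre of its underside on the bench. x points from its front (drawer, robot side) to its back: the drawer is pushed home along +x. On it stand a green gearbox (x -90 to 30, y 5 to 125 mm, top 185 mm above the bench, shaft stub to 215 mm) and behind it a grey motor.
- tube: Fixed red guide tube with funnel mouth at the plinth's right; origin at the centre of its rim, 165 mm above the bench; z axis outwards along the bore, towards the plinth's right (-y) and 35 degrees above level. Rim 32 mm outside, 26 mm inside; the funnel narrows within 16 mm to a 13 mm bore; 100 mm long.
- gauge: Loose gauge rod, 90 g. x axis along the rod to its tip, z up while level in the cradle; origin on the axis at the brass collar's front face (which stops on the tube's rim). Steel shank 8 mm thick, x 0 to 115 mm (tip); collar 32 mm wide, x -5 to 0; orange handle x -90 to -5, 16 wide (y), 20 high (z). Inserted, its x opposes the tube's z and the origins meet; any roll will do.
- gauge_tip (a point): Tip of the gauge rod (x = +115 mm on its axis).
- gauge_grip (a point): Middle of the orange handle, where to grip it (x = -45 mm on the rod's axis); 60 mm above the bench while in the cradle.
- cradle: Fixed wooden cradle, base 210 x 60 x 8 mm, origin at the centre of its underside, x axis along the rod. Two 12 mm thick forks hold the rod level, its axis 60 mm up, its origin above the cradle's: at x -82 under the handle's end (cheeks to 62 mm high, 38 wide) and at x 85 under the shank (cheeks to 70 mm, 30 wide). The rod lifts straight out.
- tile: Fixed white square tile, 90 x 90 x 10 mm, lying flat; origin at the centre of its underside on the bench.
- glaze_jar: Bystander, leave alone: blue glaze jar with white cap, 68 mm across, 85 mm tall; origin at the centre of its underside.
- bowl: Bystander, leave alone: terracotta bowl, 110 mm across, 50 mm tall; origin at the centre of its underside.
- brush_pot: Bystander, leave alone: square terracotta pot, 70 mm wide, with brushes up to 200 mm high; origin at the centre of its underside.
- scraper: Bystander, leave alone: spatula 200 mm long lying flat; origin at its middle.
- chuck: Bystander, leave alone: terracotta trimming chuck, 72 mm across, 60 mm tall; origin at the centre of its underside.
- underglaze: Bystander, leave alone: yellow bottle, 44 mm across, 110 mm tall; origin at the centre of its underside.
- grease_tin: Bystander, leave alone: small tin, 54 mm across, 45 mm tall, standing on the rear right corner of the plinth; origin at the centre of its underside.
Mind the look-alikes: they are no part of the job. What is shaped like the gauge but blue is not meant.

How it is judged:
By the outcome, as a careful person would: the job done as asked, in the order asked, and still so for the second after the job is handed in, while the arm keeps its last pose, push and grip.
It also fails if it takes over 64 s, if anything falls off the work surface, if the arm or the gripper's body presses on something with over 40 N, if the wrist force passes 120 N, or if a joint passes its speed limit or range.

## Working session

There is one attempt and no reset: what is moved stays moved. The work goes in short steps, Python scripts to look and compute and a tool call to move; the robot and the scene stay as the last step left them, time stands still between calls to the robot, and variables do not carry over. Pictures are saved under pics/ and viewed, at most 10 in all, crops included, and the job is handed in when it is done.

Besides the shell and the picture viewer there is one more tool, called after ">>>" in YAML: its name, and indented under it one key for each argument. step_arm: Moves the arm, as the interface text tells. Its arguments: {"type":"object","properties":{"targets":{"type":"string"},"claw":{"type":"number"}},"required":["targets"]}

```bash
mkdir -p pics
cat > h.py <<'E'
import numpy as np, cv2
from station import sense, cams, r
def cap(n):
    s=sense(); c=cams.capture(n)
    if n=="wrist":
        T=np.eye(4);T[:3,:3]=np.array(s['ee_rot']);T[:3,3]=s['tcp_pos'];M=T@np.array(c['tool_from_camera'])
        c['eye']=M[:3,3];c['rotation']=M[:3,:3]
    c['eye']=np.array(c['eye']);c['rotation']=np.array(c['rotation'])
    f=192/np.tan(np.radians(c['vertical_fov']/2));c['K']=np.array([[f,0,c['cx']],[0,f,c['cy']],[0,0,1.]]);c['D']=np.array(c['dist_coeffs'])
    return c
def save(c,fn):
    import pickle; pickle.dump({k:c[k] for k in('frame','eye','rotation','K','D')},open(fn,'wb'))
def load(fn):
    import pickle; return pickle.load(open(fn,'rb'))
def ray(c,px):
    p=cv2.undistortPoints(np.array(px,float).reshape(-1,1,2),c['K'],c['D']).reshape(-1,2)
    return np.c_[p,np.ones(len(p))]@c['rotation'].T
def plane(c,px,z):
    d=ray(c,px);return c['eye']+d*((z-c['eye'][2])/d[:,2])[:,None]
def proj(c,P):
    R=c['rotation'].T;return cv2.projectPoints(np.array(P,float).reshape(-1,1,3),cv2.Rodrigues(R)[0],-R@c['eye'],c['K'],c['D'])[0].reshape(-1,2)
def tri(c1,p1,c2,p2):
    A=[];b=[]
    for c,p in((c1,p1),(c2,p2)):
        d=ray(c,p)[0];d/=np.linalg.norm(d);Q=np.eye(3)-np.outer(d,d);A.append(Q);b.append(Q@c['eye'])
    return np.linalg.solve(A[0]+A[1],b[0]+b[1])
E
python3 - <<'E'
from h import *
ims=[]
for n in("scene","top"):
    c=cap(n);save(c,n+'.pkl');print(n,c['eye'],c['rotation'].round(3).tolist(),c['K'][0,0])
    cv2.imwrite(f'pics/{n}.png',cv2.resize(c['frame'],(800,600),interpolation=cv2.INTER_CUBIC))
E
```

```text
scene [ 1.69121061 -0.28817048  1.58164713] [[0.169, 0.773, -0.612], [0.986, -0.126, 0.113], [0.01, -0.622, -0.783]] 494.9973331903473
top [ 0.43257815 -0.04950952  1.2598221 ] [[0.015, -0.992, 0.125], [-1.0, -0.015, 0.003], [-0.001, -0.125, -0.992]] 383.4171370935274
```

View pics/scene.png

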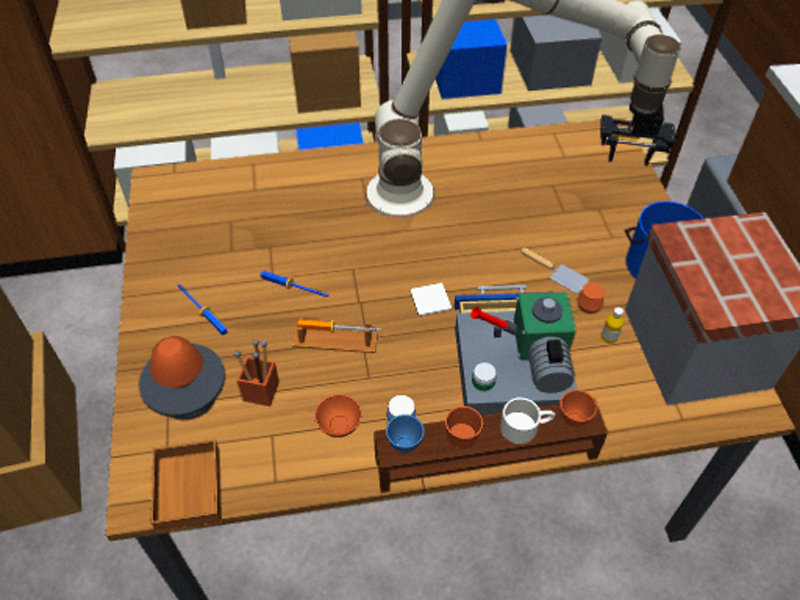

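View pics/top.png

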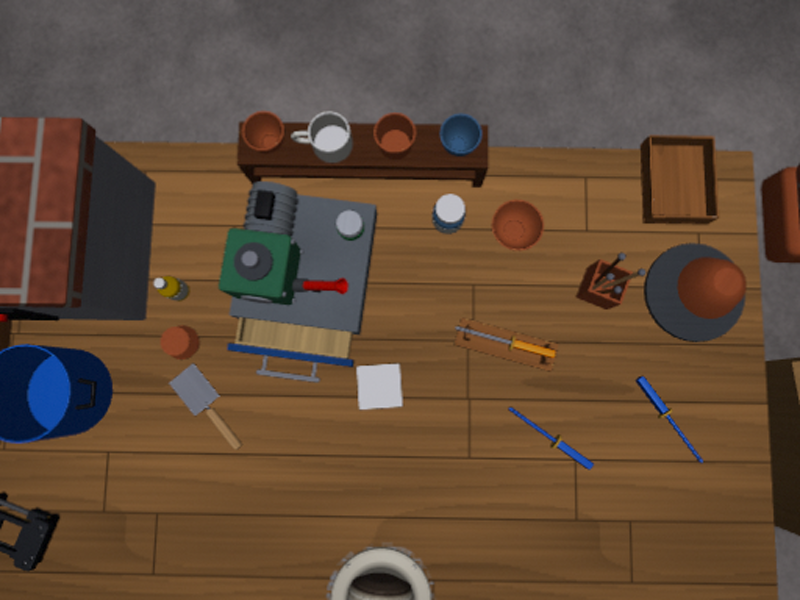

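The top view shows the orange-handled gauge at about (505,340) in its cradle. The two blue look-alikes are at (550,437) and (668,418). The red tube mouth is at (343,286), the blue-fronted open drawer at (290,355) with its bar at (290,372), and the tile at (380,386). Only the orange one in the wooden cradle fits the description, so I'll confirm it in a crop while I measure.

Run:
```python
from h import *
t=load('top.pkl');s=load('scene.pkl')
def comp(c,lo,hi,name,box=None):
    m=cv2.inRange(cv2.cvtColor(c['frame'],cv2.COLOR_BGR2HSV),np.array(lo),np.array(hi))
    if box: k=np.zeros_like(m);x0,y0,x1,y1=box;k[y0:y1,x0:x1]=1;m*=k
    n,l,st,ce=cv2.connectedComponentsWithStats(m)
    for i in range(1,n):
        if st[i,4]>25:
            p=np.argwhere(l==i)[:,::-1].astype(np.float32);r_=cv2.minAreaRect(p)
            print(name,st[i,4],ce[i].round(1),'rect',np.array(cv2.boxPoints(r_)).round(1).tolist())
comp(t,(10,190,150),(22,255,255),'T orange',(280,190,370,250))
comp(s,(10,190,150),(22,255,255),'S orange',(180,190,250,230))
comp(t,(0,200,120),(5,255,255),'T red',(180,165,240,200))
comp(s,(0,200,120),(5,255,255),'S red',(290,185,345,220))
comp(t,(100,150,50),(130,255,255),'T blue',(130,205,240,245))
comp(t,(0,0,150),(180,40,255),'T tile',(220,220,265,270))
comp(t,(90,10,40),(130,80,130),'T plinth',(140,110,250,225))
a=cv2.resize(t['frame'][185:255,130:245],None,fx=5,fy=5,interpolation=cv2.INTER_CUBIC)[:, :560]
b=cv2.resize(t['frame'][195:245,280:370],None,fx=5,fy=5,interpolation=cv2.INTER_CUBIC)
cv2.imwrite('pics/c1.png',np.vstack([a,cv2.copyMakeBorder(b,0,0,0,a.shape[1]-b.shape[1],cv2.BORDER_CONSTANT)]))
```

```text
T orange 125 [341.5 222.7] rect [[327.70001220703125, 221.1999969482422], [328.8999938964844, 216.89999389648438], [355.29998779296875, 224.10000610351562], [354.1000061035156, 228.39999389648438]]
S orange 104 [200.4 206.7] rect [[189.60000610351562, 209.0], [190.1999969482422, 203.3000030517578], [212.5, 205.3000030517578], [212.0, 211.0]]
T red 138 [208.4 182.3] rect [[194.0, 180.0], [221.0, 180.0], [221.0, 187.0], [194.0, 187.0]]
S red 104 [311.9 202.7] rect [[300.6000061035156, 202.60000610351562], [302.79998779296875, 195.3000030517578], [325.70001220703125, 202.1999969482422], [323.6000061035156, 209.5]]
T blue 303 [185.3 226.8] rect [[145.6999969482422, 223.5], [146.1999969482422, 219.60000610351562], [225.39999389648438, 230.1999969482422], [224.89999389648438, 234.0]]
T tile 758 [242.2 246.8] rect [[227.39999389648438, 234.0], [255.1999969482422, 232.10000610351562], [257.20001220703125, 259.6000061035156], [229.39999389648438, 261.5]]
T plinth 4563 [200.7 166. ] rect [[147.10000610351562, 201.60000610351562], [159.39999389648438, 114.9000015258789], [241.5, 126.5999984741211], [229.10000610351562, 213.3000030517578]]
T plinth 442 [161.7 166.9] rect [[145.5, 167.5], [162.0, 151.0], [178.0, 167.0], [161.5, 183.5]]
```

View pics/c1.png

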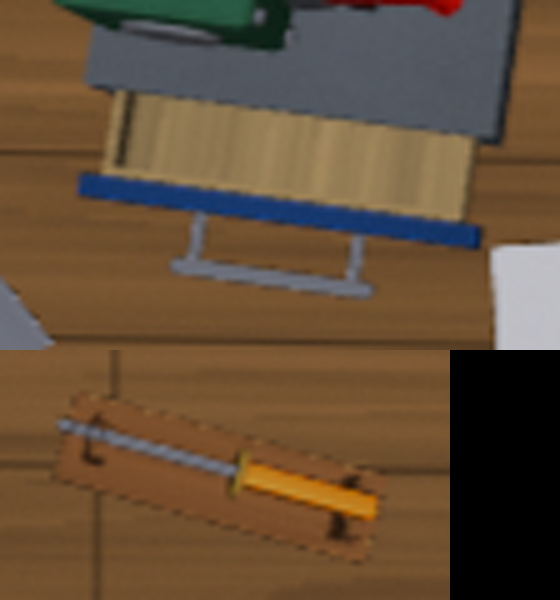

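The lower half of the crop confirms the gauge: steel shank tip at native (292,210), brass collar at (328,219.5), orange handle end at (355,226.5), all resting in the wooden cradle. The upper half shows the drawer's bar handle running from (165,238) to (204,243).

Run:
```python
from h import *
t=load('top.pkl');s=load('scene.pkl')
pl=plane(t,[[147.1,201.6],[159.4,114.9],[241.5,126.6],[229.1,213.3]],.07);print('plinth\n',pl.round(4),pl.mean(0).round(4))
ex=(pl[1]-pl[0]+pl[2]-pl[3]);yaw=np.degrees(np.arctan2(ex[1],ex[0]));ey=pl[0]-pl[3]+pl[1]-pl[2];print('yaw',yaw,np.degrees(np.arctan2(-ey[0],ey[1])),np.linalg.norm(ex)/2,np.linalg.norm(ey)/2)
print('blue top edge yaw', np.degrees(np.arctan2(*(lambda d:(-d[0],d[1]))(np.subtract(*plane(t,[[146,221.5],[225.1,232.1]],.05))))))
for z in(.03,.04,.05):
    print('bar',z,plane(t,[[165,238.2],[204,243.4]],z).round(4).tolist())
g=plane(t,[[292,210],[328.2,219.4],[355.3,226.4],[341.5,222.7]],.064);print('gauge top',g.round(4),np.linalg.norm(g[0]-g[2]))
d=g[0]-g[2];print('gauge yaw',np.degrees(np.arctan2(d[1],d[0])))
print('gauge S centroid',plane(s,[[200.4,206.7]],.064).round(4))
ti=plane(t,[[227.4,234],[255.2,232.1],[257.2,259.6],[229.4,261.5]],.01);print('tile',ti.mean(0).round(4))
# red tube mouth centre: crop for eye
a=cv2.resize(t['frame'][165:200,175:235],None,fx=9,fy=9,interpolation=cv2.INTER_CUBIC)
b=cv2.resize(s['frame'][185:220,290:350],None,fx=9,fy=9,interpolation=cv2.INTER_CUBIC)
cv2.imwrite('pics/c2.png',np.vstack([a,b])[:600])
st=sense();print(np.array(st['ee_rot']).round(3).tolist(),st['tcp_pos'])
```

```text
plinth
 [[0.558  0.3097 0.07  ]
 [0.8391 0.285  0.07  ]
 [0.804  0.0199 0.07  ]
 [0.5253 0.0524 0.07  ]] [0.6816 0.1667 0.07  ]
yaw -5.839764076759577 -7.384587492119507 0.28132888140731843 0.2634096415677508
blue top edge yaw -6.682695082913232
bar 0.03 [[0.4456, 0.2584, 0.03], [0.4312, 0.1333, 0.03]]
bar 0.04 [[0.4455, 0.2559, 0.04], [0.4312, 0.1318, 0.04]]
bar 0.05 [[0.4454, 0.2534, 0.05], [0.4312, 0.1303, 0.05]]
gauge top [[ 0.5392 -0.1436  0.064 ]
 [ 0.5115 -0.2567  0.064 ]
 [ 0.4909 -0.341   0.064 ]
 [ 0.5018 -0.2981  0.064 ]] 0.20316829164050618
gauge yaw 76.26742584450817
gauge S centroid [[ 0.5033 -0.3014  0.064 ]]
tile [0.4224 0.0121 0.01  ]
[[0.943, -0.333, -0.001], [-0.333, -0.943, -0.002], [0.0, 0.002, -1.0]] [0.20814517 0.58873891 0.22159973]
```

View pics/c2.png

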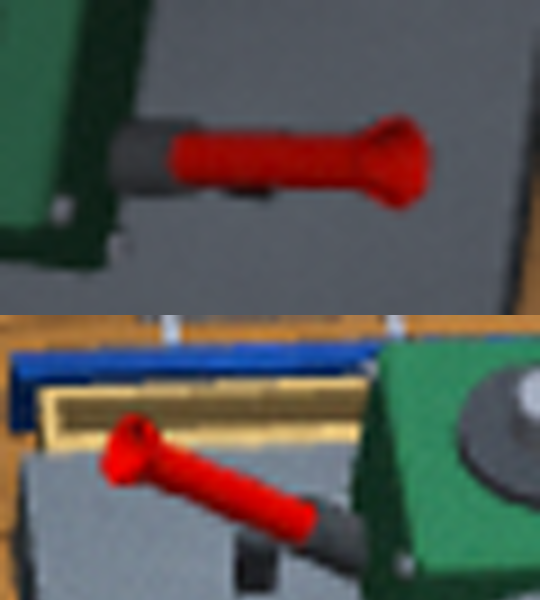

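Both views show the funnel mouth clearly. It is centred at about native (219.7,182.6) in the top view. I'll move to the drawer first.

>>> step_arm:
  targets: "0 0 0 -6.5; 0 0 0 -6.4; 0 0 0 0"
  claw: 0

```text
time_s: 0.35
tcp_pos: [0.2082, 0.589, 0.2219]
ee_rot: [[0.994, -0.113, -0.0], [-0.113, -0.994, -0.001], [-0.0, 0.001, -1.0]]
wrist_force: [-0.2, -0.6, -0.1]
gripper_width: 0.853
gripper_force: 0.0
```

>>> step_arm:
  targets: "1.92 3.05 1 0;1.92 3.05 1 0;1.92 3.05 1 0;1.92 3.05 1 0;1.92 3.05 1 0;1.92 3.05 1 0;1.92 3.05 1 0;1.92 3.05 1 0;1.92 3.05 1 0;1.92 3.05 1 0;1.92 3.05 1 0;1.92 3.05 1 0"

```text
time_s: 1.35
tcp_pos: [0.3956, 0.1976, 0.1023]
ee_rot: [[0.993, -0.117, 0.0], [-0.117, -0.993, 0.0], [0.0, -0.0, -1.0]]
wrist_force: [1.5, 0.8, -0.5]
gripper_width: 0.02
gripper_force: 0.0
```

Run:
```python
from h import *
t=load('top.pkl');s=load('scene.pkl')
print(plane(t,[[219.7,182.6]],.165).round(4))
for d in ((140,124),(132,120)): print(plane(s,[[290+d[0]/9-.45,185+d[1]/9-.45]],.165).round(4))
c=cap('wrist');save(c,'w1.pkl');cv2.imwrite('pics/w1.png',c['frame']);print(sense()['tcp_pos'],np.array(sense()['ee_rot']).round(3).tolist())
```

```text
[[0.6064 0.0737 0.165 ]]
[[0.6057 0.0818 0.165 ]]
[[0.6031 0.0791 0.165 ]]
[0.39487328 0.19214525 0.09998816] [[0.992, -0.123, -0.005], [-0.123, -0.992, -0.005], [-0.005, 0.005, -1.0]]
```

View pics/w1.png

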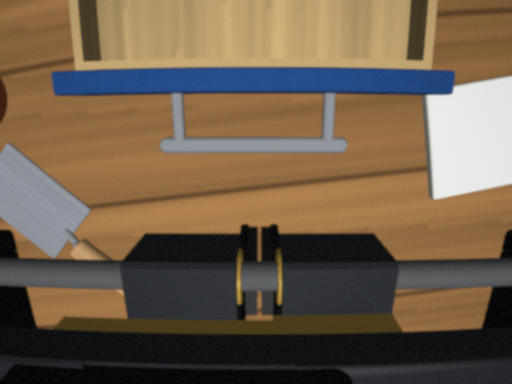

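The wrist view shows the bar from (163,146) to (346,146), with the closed fingers centred in front of it. I'll go down and push.

>>> step_arm:
  targets: "0 0 2.6 0;0 0 2.6 0;0 0 2.6 0;0 0 0 0;1.2 0 0 0;1.0 0 0 0;0.7 0 0 0;0.7 0 0 0;0.7 0 0 0;0.7 0 0 0;0.7 0 0 0;0.7 0 0 0"

```text
time_s: 2.4
tcp_pos: [0.4595, 0.1918, 0.0248]
ee_rot: [[0.993, -0.115, 0.0], [-0.115, -0.993, 0.0], [0.0, -0.0, -1.0]]
wrist_force: [-1.5, 1.2, 0.7]
gripper_width: 0.005
gripper_force: 0.7
```

>>> step_arm:
  targets: "0.5 0 0 0;0.5 0 0 0;0.5 0 0 0;0.5 0 0 0;0.4 0 0 0;0.3 0 0 0;0 0 0 0"

```text
time_s: 2.98
tcp_pos: [0.4784, 0.1891, 0.0243]
ee_rot: [[0.993, -0.117, -0.014], [-0.117, -0.993, -0.003], [-0.013, 0.004, -1.0]]
wrist_force: [-28.8, 16.0, 18.4]
gripper_width: 0.004
gripper_force: 15.1
```

>>> step_arm:
  targets: "-0.5 0 0 0;-1 0 0 0;-2 0 0 0;-2 0 0 0;0 0 -3 0;0 0 -4 0;0 0 -4 0;0 0 0 0"
  claw: 8.7

```text
time_s: 3.65
tcp_pos: [0.4357, 0.1983, 0.1422]
ee_rot: [[0.994, -0.112, 0.014], [-0.112, -0.994, 0.009], [0.013, -0.011, -1.0]]
wrist_force: [1.1, 1.2, 0.7]
gripper_width: 0.526
gripper_force: 0.0
```

Run:
```python
from h import *
c=cap('top');save(c,'t2.pkl');s=sense();print(s['tcp_pos'])
w=cap('wrist');save(w,'w2.pkl')
a=cv2.resize(c['frame'][165:250,130:250],None,fx=4,fy=4,interpolation=cv2.INTER_CUBIC)
cv2.imwrite('pics/c3.png',np.hstack([a,cv2.resize(w['frame'],(320,240)).repeat(1,0)[:,:] if 0 else np.vstack([cv2.resize(w['frame'],(320,240)),np.zeros((100,320,3),np.uint8)])]))
```

```text
[0.43376432 0.19719684 0.13889576]
```

View pics/c3.png

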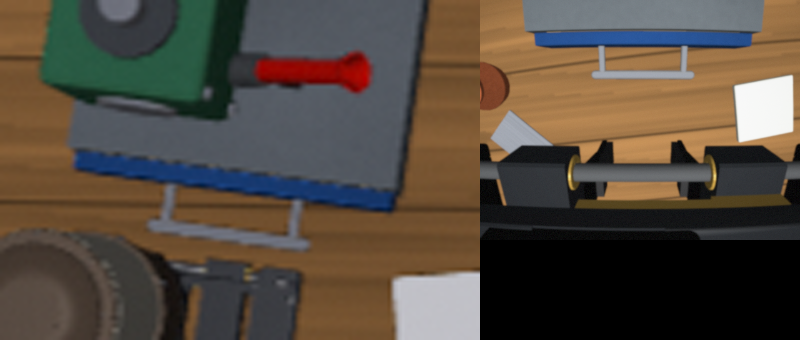

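The drawer is home: its blue front lies flush with the plinth. Next I'll turn and rise for the gauge.

>>> step_arm:
  targets: "0 0 -1 7;0 0 -1 7;0 0 -1 7;0 0 -1 7;0 0 -1 7;0 0 -1 7;0 0 0 7;0 0 0 7;0 0 0 7;0 0 0 7;0 0 0 7;0 0 0 7"
  claw: 6

```text
time_s: 4.75
tcp_pos: [0.4304, 0.1944, 0.1926]
ee_rot: [[-0.017, -1.0, -0.003], [-1.0, 0.017, -0.002], [0.002, 0.003, -1.0]]
wrist_force: [0.7, 0.4, -0.7]
gripper_width: 0.69
gripper_force: 0.0
```

>>> step_arm:
  targets: "0 0 0 6.5;0 0 0 6.5;0 0 0 0"

```text
time_s: 5.0
tcp_pos: [0.4305, 0.1945, 0.1927]
ee_rot: [[-0.237, -0.972, -0.003], [-0.972, 0.237, -0.002], [0.003, 0.002, -1.0]]
wrist_force: [0.7, 0.4, 0.5]
gripper_width: 0.692
gripper_force: 0.0
```

```bash
cat > d.py <<'E'
from h import *
import sys
def delta(tx,ty,tz):
    s=sense();R=np.array(s['ee_rot']);p=np.array(s['tcp_pos'])
    print('t',s['time_s'],'tcp',p.round(4),'yaw',round(np.degrees(np.arctan2(R[1,0],R[0,0])),2),'w',round(s['gripper_width']*8.7,2),'F',np.array(s['wrist_force']).round(1),'tool cm',((R.T@(np.array([tx,ty,tz])-p))*100).round(2))
if __name__=='__main__': delta(*map(float,sys.argv[1:4]))
E
python3 d.py .502 -.298 .14
```

```text
t 5.0 tcp [0.4305 0.1945 0.1927] yaw -103.71 w 6.02 F [0.7 0.4 0.5] tool cm [ 46.13 -18.63   5.37]
```

>>> step_arm:
  targets: "3.7 -1.5 0.2 0;3.7 -1.5 0.2 0;3.7 -1.5 0.2 0;3.7 -1.5 0.2 0;3.7 -1.5 0.2 0;3.7 -1.5 0.2 0;3.7 -1.5 0.2 0;3.7 -1.5 0.2 0;3.7 -1.5 0.2 0;3.7 -1.5 0.2 0;3.7 -1.5 0.2 0;3.7 -1.5 0.2 0"

```text
time_s: 6.0
tcp_pos: [0.5012, -0.2807, 0.1689]
ee_rot: [[-0.232, -0.973, -0.002], [-0.973, 0.232, 0.001], [-0.0, 0.002, -1.0]]
wrist_force: [1.2, 0.2, -0.5]
gripper_width: 0.69
gripper_force: 0.0
```

>>> step_arm:
  targets: "0 0 0 0;0 0 0 0;0 0 0 0"

```text
time_s: 6.25
tcp_pos: [0.501, -0.2786, 0.1691]
ee_rot: [[-0.234, -0.972, -0.003], [-0.972, 0.234, 0.001], [-0.0, 0.003, -1.0]]
wrist_force: [-0.0, 0.7, 0.1]
gripper_width: 0.69
gripper_force: 0.0
```

```bash
python3 d.py .502 -.298 .041
python3 - <<'E'
from h import *
w=cap('wrist');save(w,'w3.pkl');cv2.imwrite('pics/w3.png',w['frame'])
m=cv2.inRange(cv2.cvtColor(w['frame'],cv2.COLOR_BGR2HSV),np.array((10,190,150)),np.array((22,255,255)))
p=np.argwhere(m>0)[:,::-1].astype(np.float32);r_=cv2.minAreaRect(p);b=cv2.boxPoints(r_);print(len(p),b.tolist());P=plane(w,b,.07);print(P.round(4),P.mean(0))
E
```

```text
t 6.25 tcp [ 0.501  -0.2786  0.1691] yaw -103.53 w 6.0 F [-0.   0.7  0.1] tool cm [ 1.87 -0.59 12.81]
1263 [[241.9140625, 217.96192932128906], [243.16293334960938, 116.80448913574219], [262.5550231933594, 117.04389953613281], [261.30615234375, 218.2013397216797]]
[[ 0.5202 -0.2596  0.07  ]
 [ 0.4984 -0.3414  0.07  ]
 [ 0.4836 -0.3377  0.07  ]
 [ 0.5041 -0.2555  0.07  ]] [ 0.50158681 -0.29854721  0.07      ]
```

View pics/w3.png

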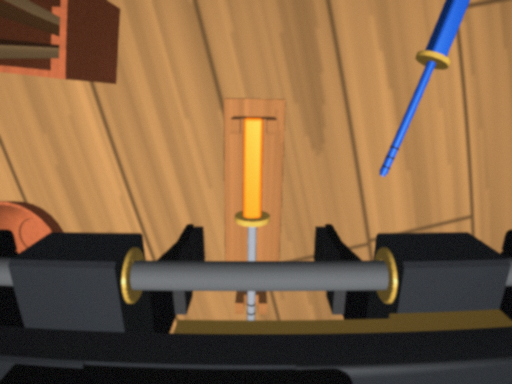

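The wrist view shows the orange handle at (252,167), centred between the fingers; the blue look-alike is well aside at (410,100). I'll descend and grip.

>>> step_arm:
  targets: "0.9 -0.25 0 0;0.95 -0.25 0 0;0 0 3 0;0 0 3 0;0 0 3 0;0 0 2.5 0;0 0 1.3 0;0 0 0 0;0 0 0 0"

```text
time_s: 7.05
tcp_pos: [0.5026, -0.2979, 0.0424]
ee_rot: [[-0.233, -0.972, -0.001], [-0.972, 0.233, -0.0], [0.0, 0.001, -1.0]]
wrist_force: [-0.8, -0.7, 0.9]
gripper_width: 0.689
gripper_force: 0.0
```

>>> step_arm:
  targets: "0 0 0 0;0 0 0 0;0 0 0 0;0 0 0 0;0 0 0 0;0 0 0 0"
  claw: 0.6

```text
time_s: 7.55
tcp_pos: [0.5026, -0.2979, 0.043]
ee_rot: [[-0.235, -0.972, 0.001], [-0.972, 0.235, -0.0], [0.0, -0.001, -1.0]]
wrist_force: [0.1, 0.5, -0.1]
gripper_width: 0.317
gripper_force: 0.0
```

```bash
python3 d.py .502 -.298 .041
```

```text
t 7.55 tcp [ 0.5026 -0.2979  0.043 ] yaw -103.57 w 2.76 F [ 0.1  0.5 -0.1] tool cm [0.03 0.05 0.2 ]
```

>>> step_arm:
  targets: "0 0 0 0;0 0 0 0;0 0 0 0;0 0 0 0;0 0 0 0;0 0 0 0"

```text
time_s: 8.05
tcp_pos: [0.5023, -0.2978, 0.0426]
ee_rot: [[-0.235, -0.972, -0.0], [-0.972, 0.235, 0.0], [0.0, 0.0, -1.0]]
wrist_force: [-1.6, 0.1, 0.9]
gripper_width: 0.18
gripper_force: 30.0
```

>>> step_arm:
  targets: "0 0 -1 0;0 0 -2.5 0;0 0 -2.5 0;0 0 -2.5 0;0 0 -2.5 0;0 0 -2.5 0;0 0 0 0;0 0 0 0"

```text
time_s: 8.72
tcp_pos: [0.5031, -0.298, 0.1796]
ee_rot: [[-0.235, -0.972, 0.004], [-0.972, 0.235, -0.001], [-0.0, -0.004, -1.0]]
wrist_force: [-0.6, 0.3, -1.4]
gripper_width: 0.182
gripper_force: 29.9
```

Run:
```python
from h import *
w=cap('wrist');save(w,'w4.pkl')
s=cap('scene');save(s,'s4.pkl');t=cap('top');save(t,'t4.pkl');st=sense();print(st['tcp_pos'],st['gripper_width']*8.7,st['gripper_force'],st['wrist_force'],st['moment'])
R=np.array(st['ee_rot']);g=st['tcp_pos']-R[:,2]*.019
tip=g-R[:,0]*.160
out=[]
for c in(s,t):
    q=proj(c,[g,tip]);print(q.round(1));x,y=q.mean(0).astype(int)
    a=cv2.resize(c['frame'][y-40:y+40,x-50:x+50],None,fx=5,fy=5,interpolation=cv2.INTER_CUBIC);out.append(a[:,100:] if 0 else a[:, :400] if 0 else cv2.resize(a,(400,320)));print('crop origin',x-50,y-40,'scale 4')
cv2.imwrite('pics/c4.png',np.hstack(out))
```

```text
[ 0.50143842 -0.29738946  0.17622335] 1.595285886628329 29.94871834293008 [ 1.01631295  0.37926049 -1.13792721] [ 0.11879    -0.05057594 -0.01726222]
[[198.4 184.3]
 [241.9 186.8]]
crop origin 170 145 scale 4
[[351.  220.2]
 [295.1 205.9]]
crop origin 273 173 scale 4
```

View pics/c4.png

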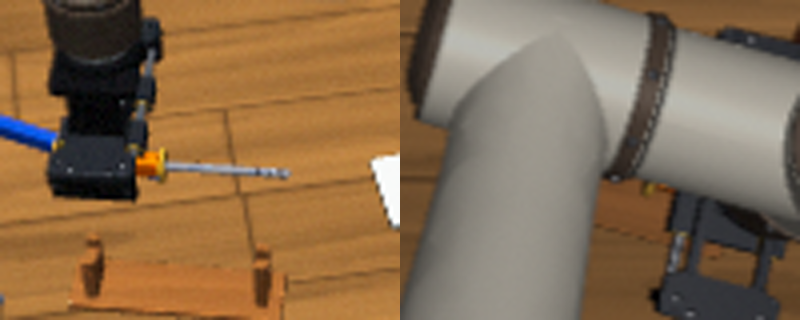

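The scene crop shows the rod held and close to level, tip at crop (288,174) against a predicted (287,167), and the cradle empty. Next I'll refine the rim centre.

Run:
```python
from h import *
t=load('t2.pkl');t0=load('top.pkl');s=load('scene.pkl')
ex=np.array([.9934,-.115,0]);ey=np.array([.115,.9934,0]);a=-.819*ey+np.array([0,0,.574])
u=ex;v=np.cross(a,u);th=np.linspace(0,6.28,73)
C=np.array([.606,.075,.165]);P=C+.016*(np.cos(th)[:,None]*u+np.sin(th)[:,None]*v)
def red(c,box):
    h=cv2.cvtColor(c['frame'],cv2.COLOR_BGR2HSV);m=(((h[...,0]<6)|(h[...,0]>174))&(h[...,1]>150)&(h[...,2]>60)).astype(np.uint8)
    k=np.zeros_like(m);x0,y0,x1,y1=box;k[y0:y1,x0:x1]=1;q=np.argwhere(m*k>0)[:,::-1];return q.min(0),q.max(0),q
for n,c,box in(('T',t0,(180,165,240,200)),('T2',t,(180,165,240,200)),('S',s,(285,185,335,220))):
    lo,hi,q=red(c,box);pp=proj(c,P);pc=proj(c,[C])[0]
    print(n,'red',lo,hi,'model rim',pp.min(0).round(1),pp.max(0).round(1),'c',pc.round(1))
    d=[proj(c,[C+a*k])[0].round(1) for k in(0,-.08)];print(' axis',d)
    if n!='S':
        for x in(196,204,210,214,217,219,221): r_=q[q[:,0]==x][:,1];print('  col',x,r_.min(),r_.max())
    else:
        for x in(301,303,305,307,310,316,322): r_=q[q[:,0]==x][:,1];print('  col',x,r_.min(),r_.max())
```

```text
T red [194 178] [222 187] model rim [215.5 177.2] [222.9 188.3] c [219.2 182.7]
 axis [array([219.2, 182.7]), array([199.4, 182.4])]
  col 196 180 185
  col 204 180 185
  col 210 180 185
  col 214 180 185
  col 217 178 187
  col 219 178 187
  col 221 180 186
T2 red [194 178] [222 187] model rim [215.5 177.2] [222.9 188.3] c [219.2 182.7]
 axis [array([219.2, 182.7]), array([199.4, 182.4])]
  col 196 180 185
  col 204 180 185
  col 210 180 185
  col 214 180 185
  col 217 178 187
  col 219 178 187
  col 221 180 186
S red [301 196] [324 210] model rim [300.5 194.5] [306.1 202.8] c [303.3 198.6]
 axis [array([303.3, 198.6]), array([319.7, 205.6])]
  col 301 201 202
  col 303 196 203
  col 305 196 203
  col 307 198 203
  col 310 200 204
  col 316 203 207
  col 322 205 209
```

>>> step_arm:
  targets: "0 0 0 -7;0 0 0 0;0 0 0 0"

```text
time_s: 9.12
tcp_pos: [0.5018, -0.2976, 0.1763]
ee_rot: [[-0.117, -0.993, -0.002], [-0.993, 0.117, 0.001], [-0.001, 0.003, -1.0]]
wrist_force: [1.2, 0.3, -0.7]
gripper_width: 0.18
gripper_force: 29.9
```

```bash
python3 d.py .584 -.1237 .165
```

```text
t 9.1167 tcp [ 0.5018 -0.2976  0.1763] yaw -96.73 w 1.57 F [ 1.2  0.3 -0.7] tool cm [-18.23  -6.13   1.12]
```

>>> step_arm:
  targets: "-2.6 -0.88 0.16 0;-2.6 -0.88 0.16 0;-2.6 -0.88 0.16 0;-2.6 -0.87 0.16 0;-2.6 -0.87 0.16 0;-2.6 -0.87 0.16 0;-2.6 -0.87 0.16 0;0 0 0 0;0 0 0 0;0 0 0 0"

```text
time_s: 9.95
tcp_pos: [0.5836, -0.1241, 0.1658]
ee_rot: [[-0.115, -0.993, -0.002], [-0.993, 0.115, -0.0], [0.0, 0.001, -1.0]]
wrist_force: [0.3, 0.4, -0.5]
gripper_width: 0.183
gripper_force: 29.9
```

```bash
python3 d.py .584 -.1237 .144
python3 - <<'E'
from h import *
s=cap('scene');save(s,'s5.pkl');t=cap('top');save(t,'t5.pkl');st=sense()
R=np.array(st['ee_rot']);g=st['tcp_pos']-R[:,2]*.019
tip=g-R[:,0]*.160;C=np.array([.607,.075,.165]);print(tip)
out=[]
for c in(s,t):
    q=proj(c,[g,tip,C]);x,y=q[1:].mean(0).astype(int)
    a=cv2.resize(c['frame'][y-30:y+30,x-40:x+40],None,fx=5,fy=5,interpolation=cv2.INTER_CUBIC);out.append(a);print('pred crop px',((q-[x-40,y-30]+.5)*5-.5).round(0).tolist(),'origin',x-40,y-30)
cv2.imwrite('pics/c5.png',np.hstack(out))
E
```

```text
t 9.95 tcp [ 0.5836 -0.1241  0.1658] yaw -96.63 w 1.59 F [ 0.3  0.4 -0.5] tool cm [-0.05 -0.04  2.18]
[0.60207053 0.03408517 0.18507039]
pred crop px [[-41.0, 154.0], [180.0, 146.0], [234.0, 161.0]] origin 257 167
pred crop px [[516.0, 195.0], [236.0, 158.0], [168.0, 154.0]] origin 186 152
```

View pics/c5.png

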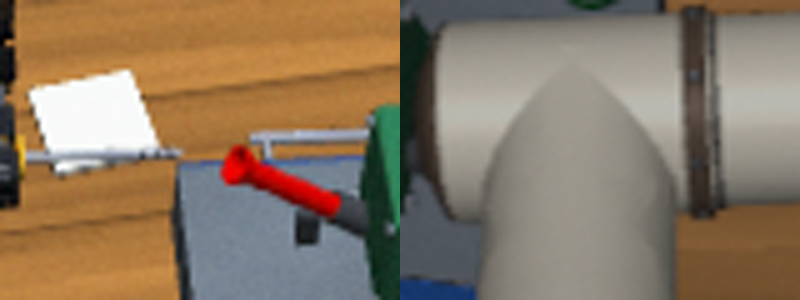

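The scene crop shows the tip at (180,153), in line with the red mouth at (238,162) and pointing at it, with a slight droop. I'll go down and put the tip into the funnel mouth.

>>> step_arm:
  targets: "0 0 0.9 0;0 0 0.9 0;0 0 0 0;-1 0 0 0;-1 0 0 0;-0.9 0 0 0;-0.6 0 0 0;-0.6 0 0 0;-0.6 0 0 0;0 0 0 0;0 0 0 0"

```text
time_s: 10.97
tcp_pos: [0.5895, -0.0768, 0.1485]
ee_rot: [[-0.114, -0.994, 0.0], [-0.994, 0.114, -0.0], [0.0, -0.0, -1.0]]
wrist_force: [-0.1, 0.5, 0.3]
gripper_width: 0.179
gripper_force: 29.9
```

```bash
python3 d.py .584 -.1237 .144
```

```text
t 10.9667 tcp [ 0.5895 -0.0768  0.1485] yaw -96.52 w 1.56 F [-0.1  0.5  0.3] tool cm [4.72 0.01 0.45]
```

>>> step_arm:
  targets: "-0.05 0 -0.65 0;-0.1 0 -0.65 0;-0.15 0 -0.65 0;-0.15 0 -0.65 0;-0.2 0 -0.65 0;-0.2 0 -0.65 0;0 0 0 0"

```text
time_s: 11.55
tcp_pos: [0.5905, -0.0719, 0.1902]
ee_rot: [[-0.115, -0.993, 0.001], [-0.993, 0.115, -0.005], [0.005, -0.002, -1.0]]
wrist_force: [-1.0, -9.6, 0.3]
gripper_width: 0.183
gripper_force: 30.0
```

```bash
cat > v.py <<'E'
from h import *
st=sense();R=np.array(st['ee_rot']);p=np.array(st['tcp_pos']);g=p-R[:,2]*.019;C=np.array([.607,.075,.165]);ey=np.array([.115,.9934,0])
print('G h,z rel rim mm',((g-C)@ey*1000).round(1),((g-C)[2]*1000).round(1),'F',np.array(st['wrist_force']).round(1),'M',np.array(st['moment']).round(2),'grip',st['gripper_width']*8.7,st['time_s'])
s=cap('scene');save(s,'s6.pkl');hsv=cv2.cvtColor(s['frame'],cv2.COLOR_BGR2HSV)
rim=proj(s,[C])[0];gp=proj(s,[g])[0];print('g',gp.round(1),'rim',rim.round(1))
for th in(0,10,20,30,35,40):
    q=proj(s,[g+x*(np.cos(np.radians(th))*ey-np.array([0,0,np.sin(np.radians(th))])) for x in(.045,.08,.1)]);print(th,q.round(1).tolist())
# brass collar
m=cv2.inRange(hsv,np.array((20,120,90)),np.array((34,255,255)));m[:, :int(gp[0])-5]=0;m[:,int(rim[0])+8:]=0;m[:int(min(gp[1],rim[1]))-25]=0;m[int(rim[1])+15:]=0
n,l,sts,ce=cv2.connectedComponentsWithStats(m)
print('brass',[(sts[i,4],ce[i].round(1).tolist()) for i in range(1,n) if sts[i,4]>4])
E
python3 v.py
```

```text
G h,z rel rim mm -147.7 44.2 F [-1.  -9.6  0.3] M [-2.88  0.36  0.03] grip 1.5885030544476433 11.55
g [263.3 192.8] rim [303.4 198.8]
0 [[275.9, 192.3], [285.6, 192.0], [291.1, 191.8]]
10 [[275.6, 193.7], [285.1, 194.4], [290.4, 194.8]]
20 [[275.0, 195.0], [283.9, 196.8], [288.9, 197.8]]
30 [[274.0, 196.3], [282.1, 199.0], [286.7, 200.5]]
35 [[273.4, 196.9], [281.0, 200.0], [285.3, 201.8]]
40 [[272.7, 197.5], [279.8, 201.0], [283.8, 203.0]]
brass []
```

Run:
```python
from h import *
s=load('s5.pkl');h=cv2.cvtColor(s['frame'],cv2.COLOR_BGR2HSV)
print('s5',h[195:202,258:265].tolist()[3])
s=load('s6.pkl');h=cv2.cvtColor(s['frame'],cv2.COLOR_BGR2HSV)
for y in range(188,206): print(y,' '.join('%d/%d/%d'%tuple(h[y,x]) for x in range(268,296,2)))
```

```text
s5 [[108, 48, 53], [116, 38, 53], [18, 131, 80], [22, 201, 228], [115, 16, 180], [113, 24, 177], [108, 22, 177]]
188 101/60/47 111/50/51 108/59/52 115/54/52 90/1/249 60/1/250 60/1/250 90/1/250 75/2/250 15/156/173 16/165/173 16/166/171 16/165/170 16/165/168
189 120/47/54 108/50/51 22/66/89 19/120/53 90/1/249 90/1/250 60/1/250 60/1/250 60/1/250 18/92/182 16/163/167 16/164/168 16/166/169 16/162/176
190 109/55/51 126/52/49 30/5/49 21/189/62 60/1/250 90/1/250 60/1/250 60/1/250 60/1/250 19/12/237 16/166/177 15/162/176 16/164/177 16/164/177
191 120/33/47 117/51/50 110/46/50 25/65/51 25/50/241 60/1/250 60/1/250 60/1/250 90/1/250 90/1/249 15/168/176 16/170/175 15/166/177 15/163/177
192 108/62/49 105/50/51 113/43/53 109/38/53 22/71/166 90/1/250 60/1/250 90/1/250 60/1/250 60/1/250 15/158/177 16/163/177 15/164/173 15/163/174
193 113/45/51 106/57/49 105/59/52 110/60/51 21/134/143 60/1/250 75/2/250 75/2/250 60/1/250 90/1/250 15/156/175 16/167/173 15/166/169 16/163/172
194 113/47/49 108/55/56 120/46/50 113/40/57 23/122/92 102/6/231 60/2/243 90/2/226 60/1/250 75/2/250 17/95/177 16/163/164 15/158/171
[... 944 characters left out ...]
0 15/167/170 15/167/169 16/165/170 15/166/174 16/163/174 16/165/172 23/29/105 107/55/143
202 15/43/12 100/153/10 90/85/9 60/32/16 16/160/124 16/170/174 16/166/175 16/168/172 16/165/172 16/170/169 16/164/170 15/162/164 106/35/95 108/50/142
203 30/48/16 90/204/5 70/85/9 14/118/41 16/171/128 15/169/172 16/165/170 16/166/164 15/164/163 16/167/162 16/166/155 15/165/159 111/37/69 106/44/145
204 16/161/163 16/171/161 15/169/158 16/163/160 16/169/160 15/167/165 15/170/162 15/163/161 16/171/157 15/164/157 15/166/155 15/168/153 113/30/67 108/43/142
205 15/164/169 15/162/167 16/167/165 16/169/163 16/165/161 15/163/160 16/167/160 15/170/156 16/168/156 15/164/149 16/165/156 16/171/157 98/44/46 107/46/144
```

The shank pixels put the rod at about 12° and pivoting as planned, so I'll continue the arc.

>>> step_arm:
  targets: "-0.2 0 -0.65 0;-0.3 0 -0.65 0;-0.35 0 -0.65 0;-0.4 0 -0.65 0;0 0 0 0"

```text
time_s: 12.02
tcp_pos: [0.592, -0.0614, 0.2178]
ee_rot: [[-0.115, -0.993, 0.002], [-0.993, 0.115, -0.008], [0.008, -0.003, -1.0]]
wrist_force: [-1.5, -15.3, 3.5]
gripper_width: 0.183
gripper_force: 30.0
```

```bash
cat >> v.py <<'E'
g_=hsv.astype(int)
# shank: steel hue ~100-120, low sat, dark against wood/tile: per column darkest steel row around band
for x in range(int(gp[0])+14,int(rim[0])-4,2):
    rows=[y for y in range(int(gp[1])-6,int(rim[1])+8) if g_[y,x,1]<110 and 85<g_[y,x,2]<215 and (95<g_[y,x,0]<125)]
    if rows: print('col',x,rows)
E
python3 v.py
```

```text
G h,z rel rim mm -137.1 71.8 F [ -1.5 -15.3   3.5] M [-4.5   0.57  0.04] grip 1.5953355973390853 12.0167
g [266.5 187.8] rim [303.4 198.8]
0 [[279.1, 187.3], [289.0, 187.0], [294.6, 186.8]]
10 [[278.9, 188.7], [288.4, 189.5], [293.9, 189.9]]
20 [[278.2, 190.1], [287.2, 191.9], [292.3, 192.9]]
30 [[277.2, 191.4], [285.4, 194.2], [290.0, 195.8]]
35 [[276.6, 192.0], [284.3, 195.3], [288.6, 197.1]]
40 [[275.9, 192.6], [283.0, 196.3], [287.1, 198.3]]
brass []
col 280 [189, 191, 192]
col 282 [192, 193]
col 284 [193]
col 286 [193, 194]
col 288 [193, 194]
col 290 [194]
col 292 [194, 195, 202]
col 294 [195, 200, 201, 202, 203, 204, 205]
col 296 [195, 196, 200, 201, 202, 203, 204, 205]
col 298 [196, 199, 200, 201, 202, 203, 204, 205]
```

>>> step_arm:
  targets: "-0.3 0 -0.6 0;-0.3 0 -0.6 0;-0.35 0 -0.6 0;-0.4 0 -0.5 0;0 0 0 0"

```text
time_s: 12.48
tcp_pos: [0.5936, -0.0477, 0.2412]
ee_rot: [[-0.115, -0.993, 0.003], [-0.993, 0.115, -0.008], [0.008, -0.004, -1.0]]
wrist_force: [-2.7, -12.5, 5.6]
gripper_width: 0.179
gripper_force: 30.0
```

```bash
python3 v.py
```

```text
G h,z rel rim mm -123.3 95.2 F [ -2.7 -12.5   5.6] M [-4.06  0.68  0.11] grip 1.56131870940617 12.4833
g [270.6 183.4] rim [303.4 198.8]
0 [[283.4, 182.9], [293.3, 182.6], [299.0, 182.4]]
10 [[283.1, 184.4], [292.7, 185.1], [298.2, 185.6]]
20 [[282.4, 185.8], [291.5, 187.6], [296.6, 188.6]]
30 [[281.4, 187.1], [289.6, 189.9], [294.2, 191.5]]
35 [[280.7, 187.7], [288.5, 191.0], [292.8, 192.9]]
40 [[280.0, 188.3], [287.2, 192.0], [291.2, 194.1]]
brass []
col 286 [191]
col 288 [191]
col 290 [192]
col 292 [192, 193, 202]
col 294 [194, 200, 201, 202, 203, 204, 205]
col 296 [194, 200, 201, 202, 203, 204, 205]
col 298 [194, 195, 199, 200, 201, 202, 203, 204, 205]
```

>>> step_arm:
  targets: "-0.37 0 0.35 0;-0.37 0 0.35 0;-0.37 0 0.35 0;-0.37 0 0.35 0;0 0 0 0"

```text
time_s: 12.95
tcp_pos: [0.5947, -0.0394, 0.2301]
ee_rot: [[-0.116, -0.993, 0.002], [-0.993, 0.116, -0.018], [0.018, -0.004, -1.0]]
wrist_force: [-3.6, -30.3, 15.8]
gripper_width: 0.182
gripper_force: 30.0
```

```bash
python3 v.py | grep -v '^[0-9]'
```

```text
G h,z rel rim mm -114.7 84.0 F [ -3.6 -30.3  15.8] M [-8.59  1.26  0.12] grip 1.5870276090625333 12.95
g [272.9 185.3] rim [303.4 198.8]
brass []
col 288 [192]
col 290 [192, 193]
col 292 [193, 194, 202]
col 294 [194, 200, 201, 202, 203, 204, 205]
col 296 [194, 195, 200, 201, 202, 203, 204, 205]
col 298 [199, 200, 201, 202, 203, 204, 205]
```

Run:
```python
from h import *
s=load('s6.pkl');t=cap('top');w=cap('wrist')
a=cv2.resize(s['frame'][175:220,262:328],None,fx=8,fy=8,interpolation=cv2.INTER_CUBIC)
b=cv2.resize(t['frame'][160:215,195:260],(266,225),interpolation=cv2.INTER_CUBIC)
d=cv2.resize(w['frame'],(300,225))
o=np.zeros((590,570,3),np.uint8);o[:360,:528]=a;o[362:587,:266]=b;o[362:587,268:568]=d;cv2.imwrite('pics/c6.png',o)
```

```text
(no output)
```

View pics/c6.png

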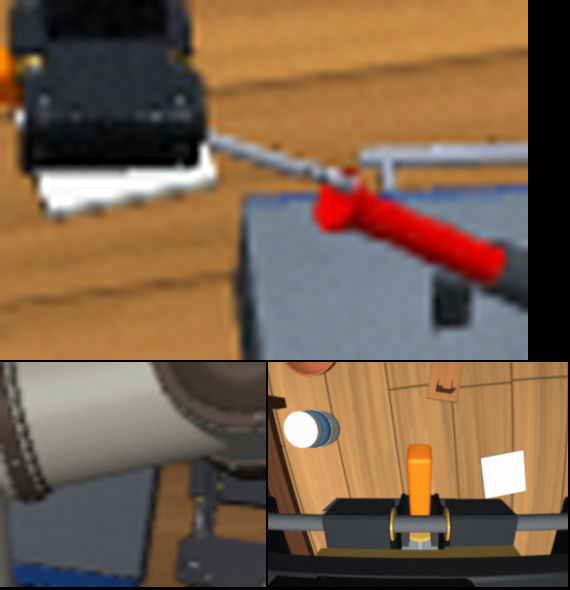

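The scene crop shows the rod from (210,140) to (355,188), its end at the upper/far edge of the red mouth. The reaction is almost purely axial, so I'll use the wrist image to check whether the rod has slipped in the grip.

Run:
```python
from h import *
st=sense();R=np.array(st['ee_rot']);p=np.array(st['tcp_pos']);g=p-R[:,2]*.019;b=np.array([-.115,-.9934,0]);z=np.array([0,0,1.])
w=cap('wrist')
m=cv2.inRange(cv2.cvtColor(w['frame'],cv2.COLOR_BGR2HSV),np.array((8,170,70)),np.array((24,255,255)))
n,l,sts,ce=cv2.connectedComponentsWithStats(m);i=1+np.argmax(sts[1:,4]);q=np.argwhere(l==i);print('handle rows',q[:,0].min(),q[:,0].max(),'cols at end',[(r,q[q[:,0]==r][:,1].min(),q[q[:,0]==r][:,1].max()) for r in(144,150,160,170,180,190,200)if (q[:,0]==r).any()])
for c in range(2):pass
h=cv2.cvtColor(w['frame'],cv2.COLOR_BGR2HSV);print([ (y,h[y,259].tolist()) for y in range(136,180,3)])
for th in(25,30,35):
  a=np.radians(th);ax=b*np.cos(a)+z*np.sin(a);up=-b*np.sin(a)+z*np.cos(a)
  for back in(.035,.045,.055,.065):
    print(th,back,'top/bot end rows',proj(w,[g+ax*back+up*.01,g+ax*back-up*.01])[:,1].round(1),'half width px',(np.diff(proj(w,[g+ax*back+up*.01+R[:,1]*.008,g+ax*back+up*.01-R[:,1]*.008])[:,0])).round(1))
```

```text
handle rows 140 261 cols at end [(144, np.int64(240), np.int64(276)), (150, np.int64(239), np.int64(278)), (160, np.int64(238), np.int64(279)), (170, np.int64(237), np.int64(279)), (180, np.int64(237), np.int64(279)), (190, np.int64(238), np.int64(278)), (200, np.int64(239), np.int64(278))]
[(136, [15, 138, 207]), (139, [15, 147, 198]), (142, [13, 224, 221]), (145, [14, 230, 226]), (148, [14, 228, 229]), (151, [14, 235, 230]), (154, [14, 234, 231]), (157, [14, 226, 234]), (160, [14, 226, 235]), (163, [14, 225, 237]), (166, [17, 208, 249]), (169, [20, 198, 253]), (172, [19, 210, 253]), (175, [17, 223, 253]), (178, [17, 229, 253])]
25 0.035 top/bot end rows [223.3 190.8] half width px [-40.5]
25 0.045 top/bot end rows [204.5 172.6] half width px [-42.7]
25 0.055 top/bot end rows [183.6 152.7] half width px [-45.]
25 0.065 top/bot end rows [160.3 130.8] half width px [-47.6]
30 0.035 top/bot end rows [230.6 194.1] half width px [-41.]
30 0.045 top/bot end rows [213.7 177. ] half width px [-43.5]
30 0.055 top/bot end rows [194.6 158.1] half width px [-46.2]
30 0.065 top/bot end rows [173.  136.9] half width px [-49.3]
35 0.035 top/bot end rows [238.4 198.1] half width px [-41.5]
35 0.045 top/bot end rows [223.7 182.4] half width px [-44.2]
35 0.055 top/bot end rows [206.9 164.8] half width px [-47.3]
35 0.065 top/bot end rows [187.6 144.9] half width px [-50.8]
```

The rod has slipped back about 15 mm and is pivoted to about 30°, with its tip butting the upper rim. I'll retract, measure the actual tip in free air, and realign.

>>> step_arm:
  targets: "0.4 0 -0.25 0;0.8 0 -0.5 0;0.8 0 -0.5 0;0.8 0 -0.5 0;0.8 0 -0.5 0;0 0 0 0;0 0 0 0"

```text
time_s: 13.73
tcp_pos: [0.5911, -0.064, 0.2451]
ee_rot: [[-0.115, -0.993, 0.001], [-0.993, 0.115, 0.0], [-0.001, -0.001, -1.0]]
wrist_force: [0.9, 0.1, -1.2]
gripper_width: 0.184
gripper_force: 30.0
```

```bash
cat > m.py <<'E'
from h import *
st=sense();R=np.array(st['ee_rot']);p=np.array(st['tcp_pos']);g=p-R[:,2]*.019;C=np.array([.607,.075,.165]);ey=-R[:,0]*[1,1,0];z=np.array([0,0,1.])
print('G h,z',((g-C)@[.115,.9934,0]*1000).round(1),((g-C)[2]*1000).round(1),'x off',((g-C)@[.9934,-.115,0]*1000).round(1),'F',np.array(st['wrist_force']).round(1),'t',st['time_s'])
w=cap('wrist');h=cv2.cvtColor(w['frame'],cv2.COLOR_BGR2HSV)
m=cv2.inRange(h,np.array((8,185,70)),np.array((24,255,255)))
n,l,sts,ce=cv2.connectedComponentsWithStats(m);i=1+np.argmax(sts[1:,4]);q=np.argwhere(l==i);rb=q[:,0].min();print('end row',rb)
print([(y,int(h[y,259,0]),int(h[y,259,2])) for y in range(rb,rb+60,2)])
s=cap('scene');save(s,'s7.pkl')
base=load('s2.pkl') if 0 else load('scene.pkl')
df=np.abs(s['frame'].astype(int)-base['frame'].astype(int)).sum(2)
gp=proj(s,[g])[0];pts=[]
for x in range(int(gp[0])+16,int(gp[0])+50):
    r=np.argwhere(df[int(gp[1])-8:int(gp[1])+30,x]>60)[:,0]+int(gp[1])-8
    r=r[r<gp[1]+30]
    if len(r): pts.append((x,r.min(),r.max(),round(r.mean(),1),len(r)))
print('g',gp.round(1),pts)
for th in(20,25,30,35,40):
    a=np.radians(th);d=ey*np.cos(a)-z*np.sin(a);print(th,proj(s,[g+d*k for k in(.06,.10,.13,.145,.16)]).round(1).tolist(),'wrist end bot/top',proj(w,[g-d*k+e*(z*np.cos(a)+ey*np.sin(a))*.01 for k in(.045,.055,.065) for e in(-1,1)])[:,1].round(0).tolist())
E
python3 m.py
```

```text
G h,z -139.9 99.1 x off 0.2 F [ 0.9  0.1 -1.2] t 13.7333
end row 142
[(142, 13, 206), (144, 13, 221), (146, 14, 223), (148, 13, 224), (150, 13, 226), (152, 14, 227), (154, 13, 230), (156, 13, 231), (158, 14, 231), (160, 14, 230), (162, 14, 233), (164, 15, 235), (166, 15, 245), (168, 18, 251), (170, 20, 253), (172, 19, 253), (174, 18, 253), (176, 17, 253), (178, 16, 253), (180, 16, 253), (182, 17, 253), (184, 17, 253), (186, 16, 253), (188, 17, 253), (190, 17, 253), (192, 16, 253), (194, 17, 253), (196, 17, 253), (198, 17, 253), (200, 17, 253)]
g [265.8 182.7] [(281, np.int64(189), np.int64(190), np.float64(189.5), 2), (282, np.int64(188), np.int64(191), np.float64(189.5), 4), (283, np.int64(189), np.int64(191), np.float64(190.0), 3), (284, np.int64(189), np.int64(191), np.float64(190.0), 3), (285, np.int64(190), np.int64(192), np.float64(191.0), 3), (286, np.int64(190), np.int64(192), np.float64(191.0), 3), (287, np.int64(190), np.int64(192), np.float64(191.0), 3), (288, np.int64(191), np.int64(192), np.float64(191.5), 2), (289, np.int64(191), np.int64(193), np.float64(192.0), 3), (2
[... 1516 characters left out ...]
.0, 188.0], [299.6, 189.5], [303.4, 190.3], [307.2, 191.1]] wrist end bot/top [170.0, 198.0, 149.0, 176.0, 127.0, 152.0]
25 [[281.0, 186.8], [290.9, 189.5], [298.2, 191.4], [301.9, 192.4], [305.5, 193.4]] wrist end bot/top [173.0, 206.0, 154.0, 186.0, 132.0, 163.0]
30 [[280.3, 187.7], [289.7, 190.9], [296.6, 193.3], [300.0, 194.4], [303.4, 195.6]] wrist end bot/top [178.0, 216.0, 159.0, 197.0, 138.0, 176.0]
35 [[279.4, 188.5], [288.2, 192.2], [294.7, 195.0], [297.9, 196.4], [301.1, 197.7]] wrist end bot/top [184.0, 226.0, 166.0, 210.0, 147.0, 191.0]
40 [[278.5, 189.3], [286.7, 193.5], [292.7, 196.6], [295.7, 198.2], [298.6, 199.7]] wrist end bot/top [190.0, 237.0, 175.0, 223.0, 157.0, 207.0]
```

Run:
```python
from h import *
s=load('s7.pkl');b=load('s4.pkl')
df=np.abs(s['frame'].astype(int)-b['frame'].astype(int)).sum(2)
for x in range(280,310):
    r=[(y,df[y,x]) for y in range(185,206) if df[y,x]>50]
    print(x,[(int(a),int(c)) for a,c in r])
```

```text
280 [(188, 108), (189, 280), (190, 382)]
281 [(189, 205), (190, 456)]
282 [(188, 74), (189, 191), (190, 383), (191, 85)]
283 [(189, 100), (190, 287), (191, 386)]
284 [(189, 136), (190, 250), (191, 339)]
285 [(190, 186), (191, 408), (192, 99)]
286 [(190, 97), (191, 303), (192, 79)]
287 [(190, 115), (191, 152), (192, 218)]
288 [(191, 164), (192, 139)]
289 [(191, 168), (192, 134), (193, 66)]
290 [(191, 122), (192, 147), (193, 140)]
291 [(192, 151), (193, 114)]
292 [(192, 167), (193, 125), (194, 56)]
293 [(192, 122), (193, 141), (194, 108)]
294 [(192, 113), (193, 120), (194, 119)]
295 [(193, 170), (194, 123), (195, 67)]
296 [(193, 123), (194, 161), (195, 56)]
297 [(193, 112), (194, 155), (195, 118)]
298 [(194, 119), (195, 148)]
299 [(194, 133), (195, 123), (196, 52)]
300 [(194, 82), (195, 140), (196, 59)]
301 []
302 []
303 []
304 []
305 []
306 []
307 []
308 []
309 []
```

Run:
```python
from h import *
t=load('top.pkl');s=load('scene.pkl')
def cen(c,box,lo=(0,0,150),hi=(180,40,255)):
    m=cv2.inRange(cv2.cvtColor(c['frame'],cv2.COLOR_BGR2HSV),np.array(lo),np.array(hi));k=np.zeros_like(m);x0,y0,x1,y1=box;k[y0:y1,x0:x1]=1
    q=np.argwhere(m*k>0)[:,::-1];return cv2.minAreaRect(q.astype(np.float32)),q.mean(0)
a,am=cen(t,(220,220,265,270));b,bm=cen(s,(255,175,295,206));print(a,b)
print('tile top',plane(t,[am],.01),'scene',plane(s,[bm],.01), plane(s,[b[0]],.01))
R0=(219.2,182.6)
for rp in((303.4,199.5),(303.4,198.8)): print('rim tri',tri(t,R0,s,rp).round(4))
n=np.array([.9934,-.115,0])
for f,px,gx in(('s7.pkl',(300.7,195.2),(.5911,-.064)),('s5.pkl',(257+180/5-.4,167+153/5-.4),(.5836,-.1241)),('s4.pkl',(242,188.3),None)):
    c=load(f);d=ray(c,[px])[0]
    if gx is None: nn=np.array([.972,-.235,0]);p0=np.array([.5022,-.2976,0])
    else: nn=n;p0=np.array([*gx,0])
    k=nn@(p0-c['eye'])/(nn@d);P=c['eye']+k*d;print(f,P.round(4),'from g',((P-p0)[:2]@[-nn[1],nn[0]]).round(4))
```

```text
((242.30712890625, 246.79949951171875), (27.572608947753906, 27.85759735107422), 85.91438293457031) ((275.40386962890625, 191.01922607421875), (17.45433235168457, 22.749469757080078), 78.69007110595703)
tile top [[0.42203557 0.01248154 0.01      ]] scene [[0.42912473 0.00974536 0.01      ]] [[0.42961039 0.01018799 0.01      ]]
rim tri [0.607  0.0755 0.161 ]
rim tri [0.6065 0.0752 0.1645]
s7.pkl [0.6059 0.0635 0.1871] from g 0.1284
s5.pkl [0.602  0.0349 0.1765] from g 0.1601
s4.pkl [ 0.5398 -0.1419  0.1877] from g 0.1602
```

>>> step_arm:
  targets: "-0.1 0 1.3 0;-0.1 0 1.3 0;0 0 0 0;-0.41 0 0.29 0;-0.41 0 0.29 0;-0.41 0 0.29 0;-0.41 0 0.29 0;0 0 0 0;0 0 0 0"

```text
time_s: 14.58
tcp_pos: [0.5932, -0.0454, 0.2074]
ee_rot: [[-0.114, -0.994, 0.0], [-0.994, 0.114, 0.0], [-0.0, -0.0, -1.0]]
wrist_force: [-0.3, -0.2, -0.9]
gripper_width: 0.183
gripper_force: 30.0
```

>>> step_arm:
  targets: "-0.41 0 0.29 0;-0.41 0 0.29 0;-0.41 0 0.29 0;0 0 0 0"

```text
time_s: 14.92
tcp_pos: [0.5948, -0.0324, 0.1982]
ee_rot: [[-0.114, -0.993, 0.001], [-0.993, 0.114, 0.001], [-0.002, -0.001, -1.0]]
wrist_force: [1.0, 2.0, -0.0]
gripper_width: 0.177
gripper_force: 30.0
```

```bash
python3 m.py | cut -c1-300 | head -2
python3 - <<'E'
from h import *
s=load('s7.pkl');b=load('s4.pkl')
df=np.abs(s['frame'].astype(int)-b['frame'].astype(int)).sum(2)
for x in range(286,312,2): print(x,[(y,int(df[y,x])) for y in range(185,208) if df[y,x]>50])
E
```

```text
G h,z -108.1 52.2 x off 0.2 F [ 1.  2. -0.] t 14.9167
end row 140
286 [(185, 261), (186, 150), (187, 243), (188, 246), (189, 308), (190, 546), (191, 605), (192, 629), (193, 602), (194, 583), (195, 521), (196, 672), (197, 620), (198, 386), (199, 261), (200, 294), (201, 268)]
288 [(190, 54), (191, 125), (192, 131), (193, 126), (194, 249), (195, 457), (196, 490), (197, 348), (198, 184), (199, 84)]
290 [(196, 130), (197, 160), (198, 121)]
292 [(197, 219), (198, 122), (199, 53)]
294 [(197, 113), (198, 163)]
296 [(198, 179), (199, 88)]
298 [(198, 68), (199, 170), (200, 75)]
300 [(199, 244)]
302 [(199, 56), (200, 297), (201, 242)]
304 [(200, 297), (201, 342), (202, 131)]
306 []
308 []
310 []
```

The tip is now in the throat with no reaction. I'll insert further while swinging the handle up into line.

>>> step_arm:
  targets: "-0.51 0 0.12 0;-0.51 0 0.12 0;-0.51 0 0.12 0;-0.51 0 0.12 0;0 0 0 0"

```text
time_s: 15.43
tcp_pos: [0.5961, -0.0126, 0.1926]
ee_rot: [[-0.114, -0.994, -0.002], [-0.994, 0.114, -0.001], [0.001, 0.002, -1.0]]
wrist_force: [0.1, -0.8, -2.0]
gripper_width: 0.182
gripper_force: 30.0
```

>>> step_arm:
  targets: "-0.51 0 0.12 0;-0.51 0 0.12 0;-0.51 0 0.12 0;-0.51 0 0.12 0;0 0 0 0"

```text
time_s: 15.85
tcp_pos: [0.599, 0.008, 0.1882]
ee_rot: [[-0.114, -0.994, -0.001], [-0.994, 0.114, 0.001], [-0.0, 0.001, -1.0]]
wrist_force: [0.2, -0.3, -3.7]
gripper_width: 0.181
gripper_force: 30.0
```

>>> step_arm:
  targets: "-0.5 0 0.31 0;-0.5 0 0.31 0;-0.5 0 0.31 0;-0.5 0 0.31 0;-0.5 0 0.32 0;-0.5 0 0.32 0;0 0 0 0"

```text
time_s: 16.43
tcp_pos: [0.6033, 0.0376, 0.1713]
ee_rot: [[-0.113, -0.994, 0.002], [-0.994, 0.113, 0.0], [-0.001, -0.002, -1.0]]
wrist_force: [-0.4, -0.4, 3.6]
gripper_width: 0.18
gripper_force: 30.0
```

```bash
python3 m.py | cut -c1-200 | head -2
```

```text
G h,z -37.6 25.3 x off 0.6 F [-0.4 -0.4  3.6] t 16.4333
end row 145
```

>>> step_arm:
  targets: "-0.41 0 0.29 0;-0.41 0 0.29 0;-0.25 0 0.17 0;-0.2 0 0.14 0;0 0 0 0"

```text
time_s: 16.95
tcp_pos: [0.6048, 0.0483, 0.1648]
ee_rot: [[-0.113, -0.994, 0.003], [-0.994, 0.113, -0.002], [0.002, -0.003, -1.0]]
wrist_force: [-4.2, -5.7, 12.8]
gripper_width: 0.181
gripper_force: 30.0
```

>>> step_arm:
  targets: "-0.16 0 0.11 0;-0.16 0 0.11 0;0 0 0 0"

```text
time_s: 17.2
tcp_pos: [0.6051, 0.0505, 0.1635]
ee_rot: [[-0.113, -0.994, 0.003], [-0.994, 0.113, -0.004], [0.004, -0.003, -1.0]]
wrist_force: [-5.4, -7.5, 16.1]
gripper_width: 0.183
gripper_force: 30.0
```

```bash
python3 m.py | cut -c1-200 | head -2
```

```text
G h,z -24.5 17.5 x off 0.8 F [-5.4 -7.5 16.1] t 17.2
end row 145
```

>>> step_arm:
  targets: "-0.2 0 0.14 0;-0.2 0 0.14 0;0 0 0 0;0 0 0 0"

```text
time_s: 17.63
tcp_pos: [0.6051, 0.0506, 0.1634]
ee_rot: [[-0.113, -0.994, 0.002], [-0.994, 0.113, -0.01], [0.009, -0.003, -1.0]]
wrist_force: [-9.3, -17.2, 25.9]
gripper_width: 0.18
gripper_force: 30.0
```

```bash
python3 m.py | cut -c1-200 | head -2
python3 - <<'E'
from h import *
s=load('s7.pkl');h=cv2.cvtColor(s['frame'],cv2.COLOR_BGR2HSV)
for y in range(190,208): print(y,' '.join('%d/%d/%d'%tuple(h[y,x]) for x in range(292,312)))
E
```

```text
G h,z -24.3 17.4 x off 0.8 F [ -9.3 -17.2  25.9] t 17.6333
end row 144
190 109/56/50 102/64/20 120/85/12 15/73/7 111/149/12 160/70/11 98/128/8 60/20/13 103/179/10 143/235/13 80/77/10 120/91/14 174/116/11 160/77/10 90/57/9 75/146/7 101/51/40 100/65/47 14/84/76 16/158/177
191 114/51/50 105/32/16 110/48/16 75/28/18 135/68/15 133/89/20 120/36/14 120/36/28 111/74/24 140/31/25 113/39/26 111/62/29 105/35/29 101/78/26 103/62/29 120/57/40 107/51/45 112/50/56 16/84/73 16/167/173
192 105/56/55 103/60/30 115/60/47 111/55/46 109/42/49 113/48/48 108/68/49 107/51/45 104/69/48 114/54/47 120/43/47 114/50/51 110/46/50 103/48/48 103/48/48 108/52/49 104/69/48 108/58/44 120/12/44 16/164/169
193 21/104/66 120/47/27 109/57/49 105/51/50 113/58/53 106/55/51 106/61/54 111/51/50 102/53/48 117/46/56 98/56/50 105/48/53 108/52/49 105/60/51 113/41/50 108/59/52 53/24/42 21/182/132 0/0/28 11/25/162
194 21/124/70 16/90/37 111/52/49 108/61/54 109/67/53 110/56/55 113/60/55 108/68/49 111/50/51 107/45/51 106/64/52 120/45/51 112/54/52 114/53/48 107/47/49 111/46/55 111/49/52 22/126/81 18/47/71 111/27/190
195 125/17/89 19/4
[... 1895 characters left out ...]
0/179/10 0/0/11 120/39/13 83/93/11 0/39/13 120/128/6 100/64/12 0/146/7 120/32/8 150/23/22 40/26/30 30/64/12
205 102/49/26 150/15/35 0/18/14 150/26/10 70/77/10 124/185/11 168/142/9 120/57/9 50/96/8 130/109/7 90/57/9 170/70/11 105/128/4 60/128/8 128/93/11 18/142/9 173/204/10 130/32/24 102/53/24 170/48/16
206 0/18/14 128/51/20 96/116/11 48/142/9 68/93/11 165/73/7 128/102/10 128/78/13 145/139/11 60/36/7 81/149/12 20/85/9 158/102/10 95/139/11 120/102/5 90/26/10 45/128/4 126/85/15 110/64/12 133/99/18
207 163/255/7 90/14/18 101/68/30 114/38/34 90/23/34 102/36/35 105/49/31 98/36/28 99/64/28 105/47/65 104/52/64 113/46/67 106/50/66 106/53/63 109/45/62 100/48/64 105/46/66 109/52/103 99/49/99 105/46/134
```

It stopped hard: TCP static while the force rose to about 29 N axial, at the predicted depth (30 mm against 30.8). The collar is on the rim, so I'll draw the rod out.

>>> step_arm:
  targets: "0.41 0 -0.29 0;0.82 0 -0.57 0;0.82 0 -0.57 0;0.98 0 -0.69 0;0.98 0 -0.69 0;0.98 0 -0.69 0;0.98 0 -0.69 0;0.98 0 -0.69 0;0.98 0 -0.69 0;0.98 0 -0.69 0;0.98 0 -0.69 0;0.98 0 -0.69 0"

```text
time_s: 18.73
tcp_pos: [0.5922, -0.0526, 0.2334]
ee_rot: [[-0.115, -0.993, 0.0], [-0.993, 0.115, 0.0], [-0.0, -0.0, -1.0]]
wrist_force: [0.5, -0.6, -0.5]
gripper_width: 0.18
gripper_force: 30.0
```

>>> step_arm:
  targets: "0.98 0 -0.69 0;0.98 0 -0.69 0;0.98 0 -0.69 0;0 0 0 0;0 0 0 0"

```text
time_s: 19.15
tcp_pos: [0.5891, -0.0812, 0.2538]
ee_rot: [[-0.115, -0.993, 0.001], [-0.993, 0.115, 0.0], [-0.0, -0.001, -1.0]]
wrist_force: [-0.3, -0.6, -1.3]
gripper_width: 0.184
gripper_force: 30.0
```

```bash
python3 m.py | cut -c1-260 | head -3
python3 - <<'E'
from h import *
s=load('s7.pkl');b=load('s4.pkl');
df=np.abs(s['frame'].astype(int)-b['frame'].astype(int)).sum(2)
for x in range(272,306,2): print(x,[(y,int(df[y,x])) for y in range(172,206) if df[y,x]>50])
E
```

```text
G h,z -157.2 107.8 x off 0.1 F [-0.3 -0.6 -1.3] t 19.15
end row 146
[(146, 13, 193), (148, 14, 227), (150, 14, 231), (152, 14, 232), (154, 14, 232), (156, 14, 234), (158, 14, 236), (160, 14, 236), (162, 14, 237), (164, 14, 237), (166, 14, 239), (168, 14, 240), (170, 14, 240), (172, 15, 242), (174, 17, 247), (176, 19, 251), (17
272 [(172, 235), (173, 239), (174, 213), (175, 204), (176, 210), (177, 144), (178, 158), (179, 221), (180, 232), (181, 258), (182, 300), (183, 599), (184, 577), (185, 572), (186, 661), (187, 714), (188, 724), (189, 644), (190, 712), (191, 719)]
274 [(180, 65), (181, 127), (182, 243), (183, 261), (184, 249), (185, 292), (186, 285), (187, 557), (188, 445), (189, 445), (190, 127), (191, 99)]
276 [(188, 142), (189, 347), (190, 85)]
278 [(189, 207), (190, 433), (191, 132)]
280 [(189, 126), (190, 275), (191, 358)]
282 [(190, 106), (191, 312), (192, 404)]
284 [(191, 203), (192, 397), (193, 85)]
286 [(192, 221), (193, 340)]
288 [(192, 83), (193, 156), (194, 176)]
290 [(193, 132), (194, 166), (195, 62)]
292 [(194, 160), (195, 153)]
294 [(194, 91), (195, 154), (196, 61)]
296 []
298 []
300 []
302 []
304 []
```

The rod is out. To level it I'll rest the tip on the plinth's right margin and lower the handle beside it. First I go down clear of the plinth, then forward.

>>> step_arm:
  targets: "0 0 2.7 0;0 0 2.7 0;0 0 2.7 0;0 0 2.7 0;0 0 0 0;-1.2 0 0 0;-1.2 0 0 0;0 0 0.5 0;0 0 0.5 0;0 0 0 0;0 0 0 0"

```text
time_s: 20.17
tcp_pos: [0.5917, -0.0567, 0.1356]
ee_rot: [[-0.114, -0.993, 0.0], [-0.993, 0.114, -0.0], [-0.0, -0.0, -1.0]]
wrist_force: [0.2, -0.5, -1.5]
gripper_width: 0.183
gripper_force: 30.0
```

```bash
python3 m.py | cut -c1-120 | head -2
```

```text
G h,z -132.6 -10.4 x off -0.1 F [ 0.2 -0.5 -1.5] t 20.1667
end row 146
```

>>> step_arm:
  targets: "0.4 0 0.65 0;0.39 0 0.66 0;0.33 0 0.69 0;0.32 0 0.69 0;0.25 0 0.73 0;0.24 0 0.74 0;0 0 0 0"

```text
time_s: 20.85
tcp_pos: [0.5885, -0.0767, 0.0917]
ee_rot: [[-0.116, -0.993, -0.003], [-0.993, 0.116, -0.0], [0.0, 0.003, -1.0]]
wrist_force: [-0.0, -0.1, 1.0]
gripper_width: 0.181
gripper_force: 30.0
```

```bash
python3 m.py | cut -c1-300 | head -3
```

```text
G h,z -152.8 -54.3 x off -0.8 F [-0.  -0.1  1. ] t 20.85
end row 131
[(131, 13, 184), (133, 13, 184), (135, 13, 190), (137, 13, 194), (139, 13, 198), (141, 13, 210), (143, 15, 242), (145, 17, 253), (147, 18, 254), (149, 19, 254), (151, 19, 254), (153, 19, 254), (155, 19, 254), (157, 19, 254), (159, 19, 254), (161, 19, 254), (163, 19, 254), (165, 19, 254), (167, 19, 2
```

It is levelling, with the end face shrinking. I'll continue to level.

>>> step_arm:
  targets: "0.17 0 0.73 0;0.12 0 0.75 0;0.09 0 0.76 0;0.05 0 0.76 0;0 0 0.6 0;0 0 0 0;0 0 0 0"

```text
time_s: 21.53
tcp_pos: [0.5885, -0.0802, 0.0569]
ee_rot: [[-0.114, -0.993, -0.002], [-0.993, 0.114, -0.0], [0.0, 0.002, -1.0]]
wrist_force: [-0.1, 0.8, -0.9]
gripper_width: 0.183
gripper_force: 30.0
```

```bash
python3 m.py | cut -c1-300 | head -3;  python3 - <<'E'
from h import *
s=load('s7.pkl');b=load('s4.pkl');
df=np.abs(s['frame'].astype(int)-b['frame'].astype(int)).sum(2)
for x in range(266,312,2): print(x,[(y,int(df[y,x])) for y in range(200,225) if df[y,x]>50])
st=sense();R=np.array(st['ee_rot']);g=st['tcp_pos']-R[:,2]*.019
print(proj(s,[g-R[:,0]*k for k in(.04,.08,.12,.146)]))
E
```

```text
G h,z -156.3 -89.1 x off -0.5 F [-0.1  0.8 -0.9] t 21.5333
end row 130
[(130, 13, 172), (132, 15, 240), (134, 18, 252), (136, 22, 254), (138, 24, 254), (140, 25, 254), (142, 25, 254), (144, 25, 254), (146, 25, 254), (148, 24, 254), (150, 25, 254), (152, 24, 254), (154, 24, 254), (156, 24, 254), (158, 24, 254), (160, 24, 254), (162, 24, 254), (164, 24, 254), (166, 24, 2
266 [(200, 257), (201, 260), (202, 270), (203, 325), (204, 334), (205, 338), (206, 294), (207, 302), (208, 277), (209, 309), (210, 312), (211, 292), (212, 143), (213, 177), (214, 173), (215, 189), (216, 194), (217, 222), (218, 232), (219, 239), (220, 273), (221, 219), (222, 303), (223, 332), (224, 389)]
268 [(200, 690), (201, 395), (202, 289), (203, 175), (204, 178), (205, 188), (206, 196), (207, 244), (208, 219), (209, 275), (210, 283), (211, 290), (212, 130), (213, 174), (214, 192), (215, 192), (216, 208), (217, 217), (218, 236), (219, 219), (220, 252), (221, 211), (222, 308), (223, 348), (224, 374)]
270 [(200, 676), (201, 432), (202, 287), (203, 218), (206, 122), (207, 163), (208, 192), (209, 207), (210, 210), (211,
[... 208 characters left out ...]
 89), (216, 138), (217, 163), (218, 190), (219, 233), (220, 248), (221, 301), (222, 352), (223, 388), (224, 296)]
274 [(215, 129), (216, 160), (217, 66)]
276 [(215, 189), (216, 160), (217, 74)]
278 [(215, 169), (216, 131)]
280 [(215, 177), (216, 138)]
282 [(215, 179), (216, 123)]
284 [(214, 66), (215, 186), (216, 130)]
286 [(214, 73), (215, 183), (216, 96)]
288 [(214, 133), (215, 179), (216, 107)]
290 [(214, 128), (215, 149), (216, 97)]
292 [(214, 443), (215, 336)]
294 [(214, 116), (215, 57)]
296 [(213, 84), (215, 120)]
298 [(214, 60)]
300 []
302 []
304 []
306 []
308 []
310 []
[[271.07353624 214.43735548]
 [281.57596154 214.03022367]
 [292.05589354 213.62310879]
 [298.85498811 213.35852625]]
```

The rod is level: its image slope matches the level prediction and the tip is at col 299 as predicted. I'll back out clear of the tube, raise it, and go to the tile.

>>> step_arm:
  targets: "0 0 -0.5 0;2 0 -0.5 0;2 0 0 0;0 0 -2 0;0 0 -2 0;0 0 -1 0;0 0 0 0"

```text
time_s: 22.22
tcp_pos: [0.5864, -0.12, 0.121]
ee_rot: [[-0.114, -0.993, 0.006], [-0.993, 0.114, -0.0], [-0.001, -0.006, -1.0]]
wrist_force: [-0.3, 0.8, -1.9]
gripper_width: 0.182
gripper_force: 30.0
```

```bash
python3 d.py .4056 -.1327 .091
```

```text
t 22.2167 tcp [ 0.5864 -0.12    0.121 ] yaw -96.54 w 1.58 F [-0.3  0.8 -1.9] tool cm [ 3.32 17.83  2.88]
```

>>> step_arm:
  targets: "0.4 2.2 0.3 0;0.4 2.2 0.3 0;0.4 2.2 0.3 0;0.4 2.2 0.3 0;0.4 2.2 0.3 0;0.4 2.2 0.4 0;0.4 2.2 0.5 0;0.5 2.3 0.5 0;0 0 0 0;0 0 0 0;0 0 0 0"

```text
time_s: 23.13
tcp_pos: [0.4055, -0.1324, 0.0888]
ee_rot: [[-0.114, -0.994, 0.001], [-0.994, 0.114, -0.0], [0.0, -0.001, -1.0]]
wrist_force: [-0.5, -0.2, -1.1]
gripper_width: 0.183
gripper_force: 30.0
```

```bash
python3 d.py .4056 -.1327 .091; python3 m.py | cut -c1-200 | head -3;  python3 - <<'E'
from h import *
s=load('s7.pkl');b=load('s5.pkl')
st=sense();R=np.array(st['ee_rot']);g=st['tcp_pos']-R[:,2]*.019
q=proj(s,[g-R[:,0]*k for k in(.04,.08,.12,.146)]);print(q.round(1))
y0=int(q[:,1].mean())
df=np.abs(s['frame'].astype(int)-load('s4.pkl')['frame'].astype(int)).sum(2)
for x in range(int(q[0,0]),int(q[3,0])+8,3): print(x,[(y,int(df[y,x])) for y in range(y0-6,y0+8) if df[y,x]>50])
t=cap('top');d0=np.abs(t['frame'].astype(int)-load('t2.pkl')['frame'].astype(int)).sum(2)
q=proj(t,[g-R[:,0]*k for k in(.08,.12,.146)]);print('top',q.round(1));
for x in range(int(q[2,0])-6,int(q[0,0]),3): print(x,[(y,int(d0[y,x])) for y in range(int(q[2,1])-7,int(q[2,1])+12) if d0[y,x]>50])
E
```

```text
t 23.1333 tcp [ 0.4055 -0.1324  0.0888] yaw -96.53 w 1.59 F [-0.5 -0.2 -1.1] tool cm [ 0.03 -0.01 -0.22]
G h,z -229.2 -57.2 x off -176.3 F [-0.5 -0.2 -1.1] t 23.1333
end row 129
[(129, 12, 141), (131, 13, 209), (133, 16, 250), (135, 20, 253), (137, 24, 254), (139, 25, 254), (141, 25, 254), (143, 25, 254), (145, 25, 254), (147, 25, 254), (149, 25, 254), (151, 25, 254), (153, 2
[[249.9 174.9]
 [259.9 174.5]
 [270.  174.2]
 [276.6 173.9]]
249 [(168, 183), (169, 119), (170, 171), (171, 229), (172, 154), (173, 202), (174, 235), (175, 228), (176, 216), (177, 217), (178, 252), (179, 280), (180, 311), (181, 325)]
252 [(176, 186), (177, 119)]
255 [(175, 73), (176, 181), (177, 96)]
258 [(175, 128), (176, 172), (177, 57)]
261 [(175, 128), (176, 147), (177, 61)]
264 [(175, 184), (176, 128)]
267 [(175, 186), (176, 106)]
270 [(174, 65), (175, 183), (176, 97)]
273 [(174, 61), (175, 139), (176, 123)]
276 []
279 []
282 []
top [[262.4 249.8]
 [249.1 248. ]
 [240.5 246.9]]
234 [(241, 174), (242, 303), (243, 282), (244, 244), (245, 216), (246, 194), (247, 177), (248, 163), (249, 148), (250, 133), (251, 
[... 1270 characters left out ...]
(250, 215), (251, 209), (252, 203), (253, 190), (254, 175), (255, 251), (256, 249), (257, 239)]
255 [(241, 225), (242, 295), (243, 266), (244, 234), (245, 214), (246, 184), (247, 169), (248, 152), (249, 140), (250, 127), (251, 111), (252, 103), (253, 93), (254, 82), (255, 69), (256, 51)]
258 [(241, 54), (242, 69), (243, 88), (244, 105), (245, 126), (246, 145), (247, 163), (248, 185), (249, 207), (250, 222), (251, 222), (252, 236), (253, 257), (254, 341), (255, 295), (256, 280), (257, 283)]
261 [(241, 62), (242, 70), (243, 87), (244, 106), (245, 128), (246, 151), (247, 161), (248, 193), (249, 214), (250, 225), (251, 225), (252, 230), (253, 256), (254, 338), (255, 302), (256, 286), (257, 288)]
```

```bash
python3 -c "
from station import r,sense
print(r.finish_job(), sense()['gripper_force'])"
```

```text
the job is handed in; nothing more can be done
the job is handed in; nothing more can be done
```

I handed the job in at about 23 s: the drawer is home, and the gauge rod was inserted until the collar stopped on the rim (judged from force and depth; the gripper hid the collar) and drawn right out. It is now held within about 3° of level, with its tip about 10 cm above the middle of the tile.

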